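# Scrub a filter bowl and hold the washing tank's lid open

### The arm

A 6-joint arm with a two-finger parallel gripper is mounted at the origin on the work surface. World frame = base frame: x ahead of the robot, y to its left, z up, the work surface at z = 0. Lengths are in mm, angles in rad, forces in N, time in s.
With the tool pointing down it reaches from about 400 to 925 mm from the base axis. Payload 12.5 kg.
Tool frame: the origin (TCP) lies midway between the tips of the shut fingers; the grasp point (between the pads) lies 19 mm behind it (env.tcp_to_grasp is the distance from the TCP to the grasp point, in mm); z points along the fingers, y is the line along which they close (so a half turn about z gives the same grasp; the last joint's range is limited). The gripper opens to 95 mm and grips with 3 to 60 N. Pads are 20 mm wide; open, the fingers measure 119 mm over their backs; the gripper's body (75 mm by 180 mm) begins 59 mm behind the grasp point.
Start: joints at [1.019, 0.491, 1.559, -0, 1.092, -0.106], TCP at [269.475, 563.944, 188.161] pointing down, gripper open.
Joint ranges: [-3.1, 3.1], [-0.84, 2.19], [0.05, 2.79], [-1.13, 4.28], [0.06, 2.93], [-2.69, 2.69]. Speed limits (rad/s): [2.22, 2.22, 2.79, 3.14, 3.14, 3.14].

### API

Orientations are given as [roll, pitch, yaw] about the fixed x, y, z axes, in that order (R = Rz(yaw) Ry(pitch) Rx(roll)).
In Python, from cell import env gives the robot as it stands. The module is installed in compiled form; this text tells all that it offers.
- The arm moves only by the tool step_arm, never from a script. Its argument "plan" is a list that holds one entry, the list of rows, each a list of 5 numbers: the shift along the tool's x, y, z in mm, then the turn about the tool's z in degrees, then the opening, from -1 (shut) to 1 (fully open). A call has 1 to 8 rows; each row is the pose to reach, as a shift and turn from the pose commanded when the call began, along the tool's axes at that moment; what a row does not reach only later rows make up. A row lasts 1/12 s, in which the tool goes at most 41.7 mm and 7.16 degrees, less where a joint would pass 70% of its speed; a pose out of reach is approached as far as the arm can. A call with a gripper value outside its range is refused whole. The fingers move at their own pace and stop on an object; the grip force is fixed at half the most. Time passes only in rows, so rows that repeat a pose let the fingers close. It gives the time, the measured TCP pose, the force, the opening and the grip force at its end, in the units of the state.
- env.state(): the state, without advancing time (a new reading comes with each control period).
- env.read_camera(name): name is "scene" or "top" or "wrist"; returns the picture (400x640x3 uint8, blue, green, red); there is no depth.
- env.get_calibration(name): a dict with "K" (3x3 intrinsics, pixels), "D" ([k1, k2, p1, p2, k3] as OpenCV has them; the pictures are not rectified), "extrinsics" (4x4, takes a point from world to camera coordinates). Camera axes: x right, y up, looking along -z (the intrinsics and any distortion apply to the point x, -y, -z); pixel columns grow to the right and rows downward; lengths in mm; the calibration is good to about 2 mm. A picture is of the moment at which its call begins: read the wrist's pose just before it. get_calibration takes no time and is no camera call; for the wrist camera it gives the pose at the moment of the call.
- env.job_done(): hands the job in; it is judged then, once.
The state is a dict: "t": time; "joints": joint angles; "qvel": joint speeds; "tau": joint torques, N m; "eef_pos": TCP position; "tcp_rot": TCP orientation; "ft_force": force on the tool from outside, world axes, zero at the start; "moment": the same for the moment, N m; "opening": opening from 0.0 (shut) to 1.0 (fully open); "grip_force": force on a finger pad.
Only numpy, scipy, OpenCV 4.12 (cv2) and the standard library are available. Lean on these libraries where they do the work, as an engineer would, in place of code of your own. Each camera call takes 0.05 s, during which the arm holds its last target. There are 200 camera calls.

### The job

Scrub out the open steel bowl: take the long brush from its pot, push it down nearly to the bottom of the bowl and draw it up to the rim, twice, then stand it back in the pot and let it go. Then lift the lid of the washing tank by its bar and hold it open at 60 degrees so that a workmate can put the bowl in to rinse; the lid falls shut by itself, so finish still holding it there with the gripper. Leave the bowl standing where it is and do not disturb the other things on the bench.

Things in the scene. Friction and masses are not known exactly. Their poses are not given: they have to be found in the camera images.
- brush_handle (a point): Middle of the brush's round wooden handle (20 mm diameter, 90 mm long, so it reaches 45 mm above and below this point). The brush is straight, 220 mm long, about 90 g; it stands upright in the pot, handle up, and its z axis runs from bristle end to handle. Grasp it from above.
- brush_foot (a point): Middle of the brush's flat bristle end, 175 mm below the handle's middle along the brush's z axis. The stiff bristle head is 32 mm in diameter and 80 mm long, then a 10 mm stem 50 mm long, then the handle.
- brush: The same brush as a whole; origin at the bristle end, z towards the handle.
- pot: Dark steel brush pot, a round tube 60 mm outside, 52 mm inside, 70 mm high, floor 6 mm thick, on a 110 x 50 mm foot plate, screwed to the bench. Origin at the centre of its underside, on the bench; z up. The brush stands in it at the start.
- bowl: Steel filter bowl, a round open-topped cup standing loose on the bench: 84 mm outside, 74 mm inside, 100 mm high, floor 8 mm thick, about 0.9 kg. Taller and narrower than the shallow dish. Origin at the centre of its underside; z up.
- bowl_rim (a point): Centre of the steel bowl's mouth, 100 mm above its underside.
- lid (a joint): Opening angle of the tank's lid in rad: 0 shut (level), growing as the front is lifted, 1.047 = 60 degrees, stop at 1.4. The lid (0.5 to 0.8 kg) falls shut freely from any angle.
- lid_bar (a point): Middle of the lid's round steel pull bar: 12 mm diameter, 130 mm long between its two arms, parallel to the hinge, its centre line 34 mm in front of the lid's front edge (28 mm gap) in the plane of the lid. It turns with the lid; its y axis lies along the bar. It lies 240 mm from the hinge line and, lid shut, 104 mm above the bench and 4 mm above the hinge line. A bar pinched between finger pads can roll between them as the lid turns, so the gripper may stay pointing down.
- tank_hinge (a point): Middle of the lid's hinge line, on the far top edge of the tank, 100 mm above the bench. The x axis points away from the bar (shut), the y axis lies along the hinge, z up; it does not move.
- tank: Grey sheet-metal washing tank fixed to the bench, 200 mm deep (x), 260 mm wide (y), 100 mm high, hinged lid on top with the hinge on its +x side. Origin at the centre of its underside.
- dish: Bystander: shallow steel dish, 124 mm wide, 35 mm high; origin under its centre.
- oil: Bystander: white bottle, 60 mm diameter, 180 mm high; origin under its centre.
- roller: Bystander: black flanged roller standing on end, 92 mm diameter, 100 mm high; origin under its centre.
- sprocket0: Bystander: large black sprocket lying flat, 180 mm diameter, 28 mm thick; origin under its centre.
- sprocket1: Bystander: small black sprocket lying flat, 90 mm diameter, 20 mm thick; origin under its centre.
- spanner: Bystander: spanner lying flat on the bench, roughly 180 mm long, along y.
- bolt: Bystander: steel bolt standing on its head, head 36 mm wide, 68 mm high; origin under its centre.

How it is judged (in metres and radians):
On the way, in this order (a step that is already met when the one before it is completed fails the run):
1. the held brush's bristle end is within 22 mm of the bowl's floor, inside it (horizontal distance between brush_foot and bowl_rim below 0.03 m and contact force between the fingers and brush above 0.3 N and z of brush_foot in the frame of bowl below 0.03 m), for 0.05 s.
2. the brush is drawn up: bristle end over half-way up the bowl (60 mm above its underside) (horizontal distance between brush_foot and bowl_rim below 0.03 m and contact force between the fingers and brush above 0.3 N and z of brush_foot in the frame of bowl above 0.06 m), for 0.05 s.
3. down again, within 22 mm of the floor (all of step 1), for 0.05 s.
4. drawn up again (all of step 2), for 0.05 s.
5. the brush stands in its pot, let go (horizontal distance between brush_foot and pot below 0.02 m and z of brush_foot in the frame of pot below 0.02 m and angle between brush_foot's own z axis and vertical below 0.35 rad and contact force between the fingers and brush below 0.1 N), for 0.2 s.
At the end, for the whole second after the job is handed in: The lid is held still by the fingers between 53 and 67 degrees (0.925 to 1.17 rad), touching neither brush nor bowl; the brush stands in its pot (bristle end within 14 mm of the pot's floor, tilt under 0.35 rad), untouched; the bowl stands upright on the bench within 60 mm of its start (all of step 5 and value of joint lid between 0.925 and 1.17 rad and velocity of joint lid between -0.05 and 0.05 rad/s and contact force between the fingers and lid above 0.5 N and contact force between each of brush, bowl and lid below 0.05 N and angle between bowl's own z axis and vertical below 0.1 rad and distance of bowl from where it was at the start of the episode below 0.06 m and height (world z) of bowl below 0.01 m and linear speed of brush below 0.03 m/s); the arm keeps its last pose, push and grip.
It fails at once if the bowl is knocked over (angle between bowl's own z axis and vertical above 0.5 rad).
It fails at once if a bystander is disturbed (moved more than 40 mm) (distance of any of dish, oil, roller, sprocket0, sprocket1, spanner, bolt from where it was at the start of the episode above 0.04 m).
It also fails if it takes over 64 s, if anything falls off the work surface, if the arm or the gripper's body presses on something with over 40 N, if the wrist force passes 120 N, or if a joint passes its speed limit or range.

## Working session

There is one attempt and no reset: what is moved stays moved. The work goes in short steps, Python scripts to look and compute and a tool call to move; the robot and the scene stay as the last step left them, time stands still between calls to the robot, and variables do not carry over. Pictures are saved under pics/ and viewed, at most 12 in all, crops included, and the job is handed in when it is done.

Besides the shell and the picture viewer there is one more tool, called after ">>>" as a command line: name --argument value ..., lists and objects as JSON in quotes. step_arm: Moves the arm, as the interface text tells. Its arguments: {"type":"object","properties":{"plan":{"type":"array"}},"required":["plan"]}

```bash
mkdir -p pics
cat > h.py <<'E'
import numpy as np, cv2
from cell import env
def ray(c,u,v):
    p=cv2.undistortPoints(np.array([[[u,v]]],float),np.array(c["K"],float),np.array(c["D"],float))[0,0]
    T=np.array(c["extrinsics"],float);R=T[:3,:3]
    return -R.T@T[:3,3], R.T@np.array([p[0],-p[1],-1.])
def onz(c,u,v,z):
    o,d=ray(c,u,v); return np.round(o+d*(z-o[2])/d[2],1)
def two(c1,p1,c2,p2):
    o1,d1=ray(c1,*p1);o2,d2=ray(c2,*p2)
    s=np.linalg.lstsq(np.c_[d1,-d2],o2-o1,rcond=None)[0]
    a=o1+s[0]*d1;b=o2+s[1]*d2
    return np.round((a+b)/2,1),round(float(np.linalg.norm(a-b)),1)
def proj(c,p):
    T=np.array(c["extrinsics"],float);q=T[:3,:3]@np.array(p,float)+T[:3,3]
    return np.round(cv2.projectPoints(np.array([[q[0],-q[1],-q[2]]]),np.zeros(3),np.zeros(3),np.array(c["K"],float),np.array(c["D"],float))[0].ravel(),1)
E
python3 - <<'E'
from h import *
s=env.state();print(s["eef_pos"],s["tcp_rot"],s["t"],env.tcp_to_grasp)
for n in("top","scene"):
    cv2.imwrite(f"pics/{n}0.png",env.read_camera(n)); c=env.get_calibration(n);o,_=ray(c,320,200);print(n,o.round(),np.round(c["K"],0).tolist())
E
```

```text
[269.3139396  563.69470866 187.54257976] [-3.14045186e+00 -1.18390455e-04  2.69581056e+00] 0.0 18.8
top [ 363.   63. 1463.] [[483.0, 0.0, 316.0], [0.0, 483.0, 198.0], [0.0, 0.0, 1.0]]
scene [1138.  909.  875.] [[482.0, 0.0, 319.0], [0.0, 482.0, 198.0], [0.0, 0.0, 1.0]]
```

View pics/top0.png

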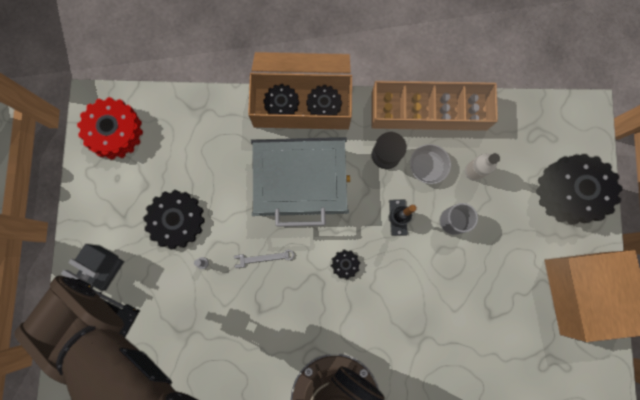

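View pics/scene0.png

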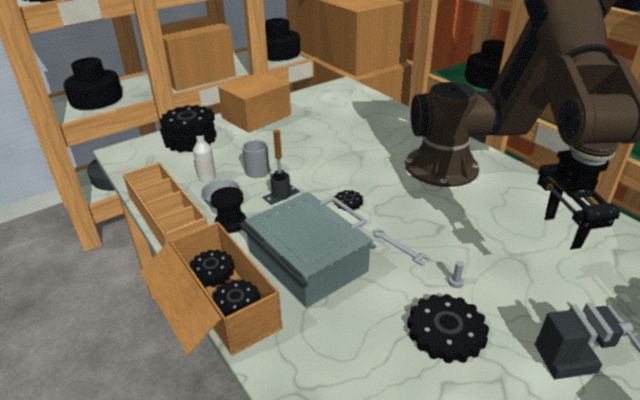

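Top view: brush top at about (410,209), pot at (400,216), bowl mouth at (460,217), bar from (277,224) to (324,222), dish at (431,165), roller at (389,150), bottle at (487,163). Scene view: handle from (277,131) to (279,157), bowl mouth at (256,146), bar ends at (334,201) and (367,229).

Run:
```python
from h import *
T=env.get_calibration("top");S=env.get_calibration("scene")
print("handle top",two(T,(411,208),S,(277,132)), onz(T,411,208,226))
print("pot",onz(T,399,216,0), "bowl",onz(T,460,218,100),two(T,(460,218),S,(256,147)))
print("bar",onz(T,277,225,104),onz(T,324,223,104),"hinge",onz(T,252,141,100),onz(T,346,139,100))
for n,p,z in(("roller",(389,150),100),("bottle",(494,158),180),("dish",(431,165),35),("spr1",(346,264),20)):print(n,onz(T,*p,z))
a=cv2.imread("pics/top0.png")[110:280,240:520];b=cv2.imread("pics/scene0.png")[110:260,190:400]
cv2.imwrite("pics/c.png",np.vstack([cv2.resize(a,(660,400))[:,:],cv2.resize(b[:60],(660,190))]))
```

```text
handle top (array([ 529.1, -178.3,  223.5]), 0.6) [ 528.5 -177.6  226. ]
pot [ 533.4 -185.     0. ] bowl [ 519.9 -340.   100. ] (array([ 520.4, -341. ,   97.2]), 0.6)
bar [488.2 177.  104. ] [496.7  44.4 104. ] hinge [731.8 258.1 100. ] [743.7 -15.  100. ]
roller [ 713.4 -139.9  100. ]
bottle [ 676.2 -411.3  180. ]
dish [ 686.2 -275.9   35. ]
spr1 [384.7 -24.3  20. ]
```

View pics/c.png

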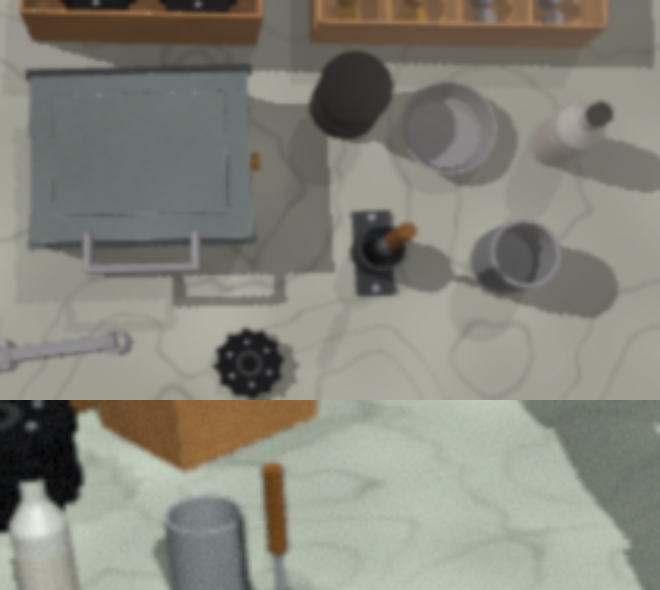

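The crop confirms it: pot mouth at about (401,215), bowl rim at (462,218), handle top at (412,208) and bar ends at (277,224) and (323,223). Next: move above the brush, turning so the tool y axis lies along the tank's x.

```bash
cat >> h.py <<'E'
from scipy.spatial.transform import Rotation as Ro
def shift(target):
    s=env.state();R=Ro.from_euler("xyz",s["tcp_rot"]).as_matrix()
    return np.round(R.T@(np.array(target)-s["eef_pos"]),1), np.round(s["eef_pos"],1), round(float(np.degrees(s["tcp_rot"][2])),2)
E
python3 - <<'E'
from h import *
T=env.get_calibration("top")
print("pot",onz(T,401.2,215.2,70),"bowl",onz(T,462.3,217.8,100),"brush",onz(T,411.8,208.4,226),"bar",onz(T,277,224.3,110),onz(T,323,223,110))
print(shift([529,-150,290]))
E
```

```text
pot [ 527.7 -179.5   70. ] bowl [ 520.6 -346.4  100. ] brush [ 527.5 -179.7  226. ] bar [489.6 176.5 110. ] [496.1  47.3 110. ]
(array([-542. , -532.1, -101.9]), array([269.3, 563.7, 187.6]), 154.46)
```

>>> step_arm --plan '[[[-30, -30, -102, 7, 1], [-80, -80, -102, 14, 1], [-170, -170, -102, 28, 1], [-220, -220, -102, 35, 1], [-270, -270, -102, 42, 1], [-310, -310, -102, 49, 1], [-340, -340, -102, 56, 1], [-370, -370, -102, 61.5, 1]]]'

```text
t: 0.77
eef_pos: [369.1, 280.1, 277.3]
tcp_rot: [3.141, -0.0, 1.696]
ft_force: [0.9, 0.1, 0.7]
opening: 0.999
grip_force: 0.0
```

Run:
```python
from h import *
print(shift([528,-180,290]),env.state()["t"])
```

```text
(array([-476.4,  100.4,  -12.7]), array([369.1, 280.1, 277.3]), 97.16) 0.7667
```

>>> step_arm --plan '[[[-40, 10, -10, 0, 1], [-80, 20, -10, 0, 1], [-120, 30, -10, 0, 1], [-160, 40, -10, 0, 1], [-200, 50, -10, 0, 1], [-240, 60, -10, 0, 1], [-280, 65, -10, 0, 1], [-320, 70, -10, 0, 1]]]'

```text
t: 1.43
eef_pos: [480.2, -28.2, 287.0]
tcp_rot: [-3.141, -0.0, 1.701]
ft_force: [0.3, 0.1, 0.0]
opening: 1.001
grip_force: 0.0
```

Run:
```python
from h import *
print(shift([528,-180,290]),env.state()["t"])
```

```text
(array([-156.7,   27.6,   -3.1]), array([480.2, -28.2, 287. ]), 97.47) 1.4333
```

>>> step_arm --plan '[[[-40, 8, -3, 2, 1], [-80, 15, -3, 4.5, 1], [-120, 22, -3, 4.5, 1], [-155, 28, -3, 4.5, 1], [-155, 28, -3, 4.5, 1], [-155, 28, -3, 4.5, 1]]]'

```text
t: 1.93
eef_pos: [528.0, -177.6, 289.2]
tcp_rot: [-3.14, -0.001, 1.62]
ft_force: [-0.0, -0.2, -0.4]
opening: 1.001
grip_force: 0.0
```

Run:
```python
from h import *
print(shift([528,-180,290]),env.state()["t"])
c=env.get_calibration("wrist")
cv2.imwrite("pics/w1.png",env.read_camera("wrist"))
o,d=ray(c,320,200);print(o.round(),d.round(2))
for p in([528,-180,226],[528,-180,70],[521,-345,100],[528,-180,136]):print(p,proj(c,p))
```

```text
(array([-2.4, -0.1, -0.8]), array([ 528. , -177.6,  289.2]), 92.84) 1.9333
[524. -97. 487.] [ 0.03 -0.29 -0.96]
[528, -180, 226] [314.9 202.6]
[528, -180, 70] [314.8 170.7]
[521, -345, 100] [305.  279.2]
[528, -180, 136] [314.8 181. ]
```

View pics/w1.png

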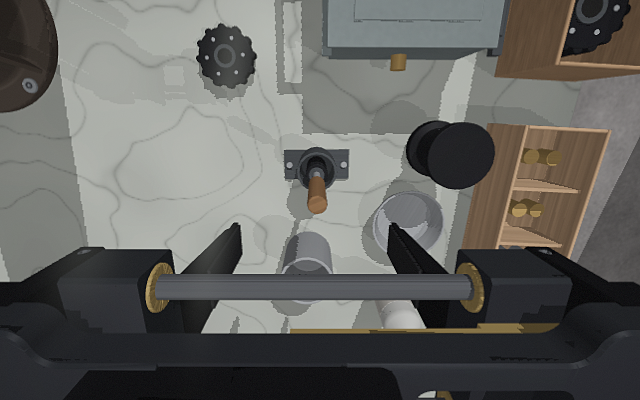

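The wrist view puts the handle top at (317,204) and the pot mouth at (317,168), within 2 px of where I predicted. Descend and grasp.

>>> step_arm --plan '[[[-3, 1, 40, 0, 1], [-3, 1, 80, 0, 1], [-3, 1, 110, 0, 1], [-3, 1, 122, 0, 1], [-3, 1, 122, 0, 1], [-3, 1, 122, 0, -1], [-3, 1, 122, 0, -1], [-3, 1, 122, 0, -1]]]'

```text
t: 2.65
eef_pos: [529.9, -178.9, 169.7]
tcp_rot: [3.139, 0.001, 1.623]
ft_force: [0.3, 1.0, -0.5]
opening: 0.846
grip_force: 0.0
```

>>> step_arm --plan '[[[0, 0, 0, 0, -1], [0, 0, 0, 0, -1], [0, 0, 0, 0, -1], [0, 0, 0, 0, -1], [0, 0, 0, 0, -1], [0, 0, 0, 0, -1]]]'

```text
t: 3.15
eef_pos: [529.3, -179.1, 168.2]
tcp_rot: [3.142, -0.0, 1.623]
ft_force: [-0.1, -1.3, 0.2]
opening: 0.427
grip_force: 0.0
```

>>> step_arm --plan '[[[0, 0, 0, 0, -1], [0, 0, 0, 0, -1], [0, 0, 0, 0, -1], [0, 0, 0, 0, -1], [0, 0, 0, 0, -1], [0, 0, 0, 0, -1], [0, 0, 0, 0, -1]]]'

```text
t: 3.73
eef_pos: [529.2, -179.1, 168.1]
tcp_rot: [-3.141, -0.0, 1.623]
ft_force: [-0.2, -0.2, -0.4]
opening: 0.206
grip_force: 30.0
```

>>> step_arm --plan '[[[0, 0, -30, 0, -1], [0, 0, -65, 0, -1], [0, 0, -100, 0, -1], [0, 0, -130, 0, -1], [-30, 0, -130, 0, -1], [-65, 0, -130, 0, -1], [-65, 0, -130, 0, -1], [-65, 0, -130, 0, -1]]]'

```text
t: 4.4
eef_pos: [532.4, -245.2, 297.7]
tcp_rot: [-3.141, -0.0, 1.621]
ft_force: [0.4, 0.2, -0.7]
opening: 0.201
grip_force: 30.0
```

Run:
```python
from h import *
print(shift([520.5,-346,298]),env.state()["t"])
S=env.get_calibration("scene");c=env.get_calibration("wrist");T=env.get_calibration("top")
w=env.read_camera("wrist");s=env.read_camera("scene");t=env.read_camera("top")
p=env.state()["eef_pos"];f=[p[0],p[1],136]
for n,C in(("w",c),("s",S),("t",T)):print(n,"foot",proj(C,f),"bowl",proj(C,[520.5,-346,100]),proj(C,[562.5,-346,100]),proj(C,[478.5,-346,100]))
u,v=map(int,proj(S,[520,-300,130]));print(u,v)
b=cv2.resize(s[v-65:v+65,u-65:u+65],(400,400));
u2,v2=map(int,proj(T,[520,-300,130]));print(u2,v2)
d=cv2.resize(t[v2-50:v2+50,u2-50:u2+50],(400,400))
cv2.imwrite("pics/g1.png",np.hstack([b,d]));cv2.imwrite("pics/w2.png",w)
```

```text
(array([-100.1,  -16.9,   -0.4]), array([ 532.4, -245.2,  297.7]), 92.87) 4.4
w foot [315.  176.2] bowl [303.6 237.2] [331.3 238.4] [275.7 235.9]
s foot [267.  149.7] bowl [255.3 145.7] [243.9 149.5] [266.4 141.9]
t foot [428.5 211.3] bowl [462.1 217.8] [461.8 203.1] [462.5 232.7]
261 143
448 216
```

View pics/g1.png

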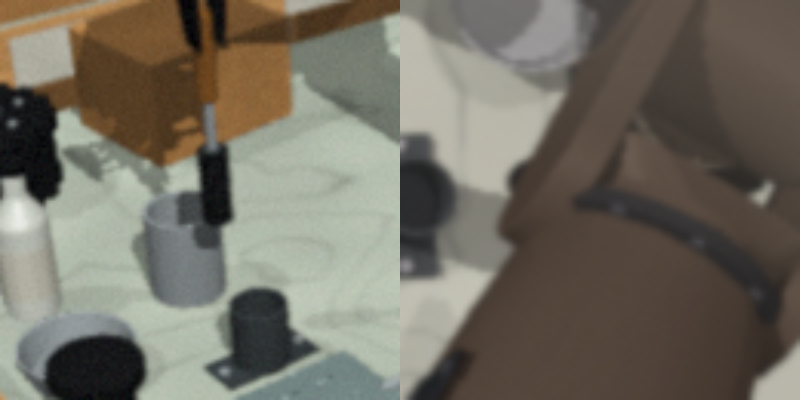

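View pics/w2.png

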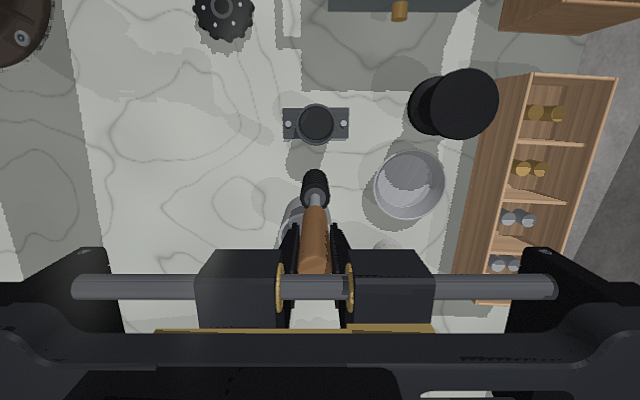

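The foot is at (266,149) in the scene view and (315,174) in the wrist view, and the bowl mouth is at about (256,147); both match prediction. The brush hangs straight, so go over the bowl.

>>> step_arm --plan '[[[-35, -6, 0, 0, -1], [-70, -12, 0, 0, -1], [-100, -17, 0, 0, -1], [-100, -17, 0, 0, -1], [-100, -17, 0, 0, -1]]]'

```text
t: 4.97
eef_pos: [520.7, -345.1, 297.7]
tcp_rot: [-3.141, -0.001, 1.622]
ft_force: [-0.3, 0.5, -0.0]
opening: 0.204
grip_force: 30.0
```

Run:
```python
from h import *
print(shift([520.5,-346,298]),env.state()["t"])
S=env.get_calibration("scene")
s=env.read_camera("scene")
p=env.state()["eef_pos"];f=[p[0],p[1],136]
u,v=map(int,proj(S,[520,-345,120]));print(u,v,"foot",proj(S,f),"bowl",proj(S,[520.5,-346,100]))
cv2.imwrite("pics/g2.png",cv2.resize(s[v-50:v+50,u-50:u+50],(500,500)))
```

```text
(array([-0.9, -0.2, -0.3]), array([ 520.7, -345.1,  297.7]), 92.92) 4.9667
255 140 foot [254.4 136.2] bowl [255.3 145.7]
```

View pics/g2.png

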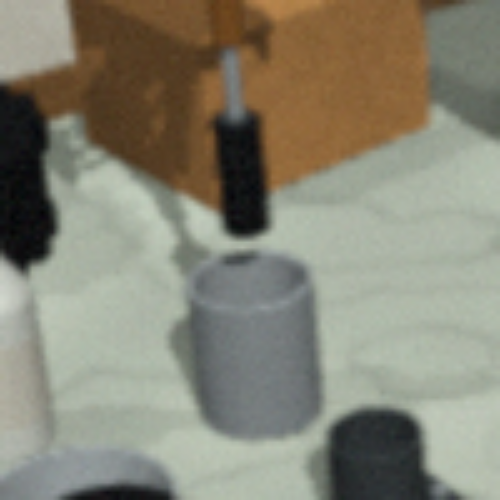

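Foot at (254,136) is above the mouth at (255,147), so it is centred. Scrub strokes.

>>> step_arm --plan '[[[0, 0, 35, 0, -1], [0, 0, 70, 0, -1], [0, 0, 95, 0, -1], [0, 0, 112, 0, -1], [0, 0, 119, 0, -1], [0, 0, 119, 0, -1], [0, 0, 119, 0, -1], [0, 0, 119, 0, -1]]]'

```text
t: 5.68
eef_pos: [521.6, -344.6, 180.7]
tcp_rot: [3.14, 0.001, 1.624]
ft_force: [0.6, 0.1, -1.1]
opening: 0.205
grip_force: 30.0
```

>>> step_arm --plan '[[[0, 0, -35, 0, -1], [0, 0, -70, 0, -1], [0, 0, -85, 0, -1], [0, 0, -85, 0, -1], [0, 0, -85, 0, -1], [0, 0, -85, 0, -1]]]'

```text
t: 6.18
eef_pos: [520.6, -344.4, 263.8]
tcp_rot: [-3.141, -0.0, 1.623]
ft_force: [0.4, 0.8, -0.8]
opening: 0.207
grip_force: 30.0
```

>>> step_arm --plan '[[[0, 0, 35, 0, -1], [0, 0, 70, 0, -1], [0, 0, 85, 0, -1], [0, 0, 85, 0, -1], [0, 0, 85, 0, -1], [0, 0, 85, 0, -1]]]'

```text
t: 6.68
eef_pos: [521.3, -345.0, 180.0]
tcp_rot: [3.141, 0.001, 1.623]
ft_force: [0.2, -0.7, -1.3]
opening: 0.205
grip_force: 30.0
```

>>> step_arm --plan '[[[0, 0, -35, 0, -1], [0, 0, -70, 0, -1], [0, 0, -85, 0, -1], [0, 0, -85, 0, -1], [0, 0, -85, 0, -1], [0, 0, -119, 0, -1], [0, 0, -125, 0, -1], [0, 0, -125, 0, -1]]]'

```text
t: 7.35
eef_pos: [521.3, -345.1, 305.5]
tcp_rot: [3.139, 0.002, 1.623]
ft_force: [0.2, -0.5, -1.2]
opening: 0.205
grip_force: 30.0
```

Run:
```python
from h import *
print(shift([529.2,-179.5,303]),env.state()["t"])
```

```text
(array([164.9,  16.5,   2.2]), array([ 521.3, -345.1,  305.5]), 92.99) 7.35
```

>>> step_arm --plan '[[[40, 4, 0, 0, -1], [80, 8, 0, 0, -1], [120, 12, 0, 0, -1], [150, 15, 0, 0, -1], [165, 16, 0, 0, -1], [165, 16, 0, 0, -1], [165, 16, 0, 0, -1], [165, 16, 0, 0, -1]]]'

```text
t: 8.02
eef_pos: [528.2, -180.1, 303.4]
tcp_rot: [-3.141, -0.0, 1.622]
ft_force: [-0.3, 0.1, -1.1]
opening: 0.207
grip_force: 30.0
```

Run:
```python
from h import *
print(shift([528.8,-179.5,303]),env.state()["t"])
S=env.get_calibration("scene")
s=env.read_camera("scene")
p=env.state()["eef_pos"];f=[p[0],p[1],p[2]-162]
u,v=map(int,proj(S,[528,-180,110]));print(u,v,"foot",proj(S,f),"pot",proj(S,[528,-180,70]))
cv2.imwrite("pics/g3.png",cv2.resize(s[v-50:v+50,u-50:u+50],(500,500)))
```

```text
(array([0.6, 0.6, 0.4]), array([ 528.2, -180.1,  303.4]), 92.96) 8.0167
279 165 foot [278.8 156.2] pot [280.4 176.3]
```

View pics/g3.png

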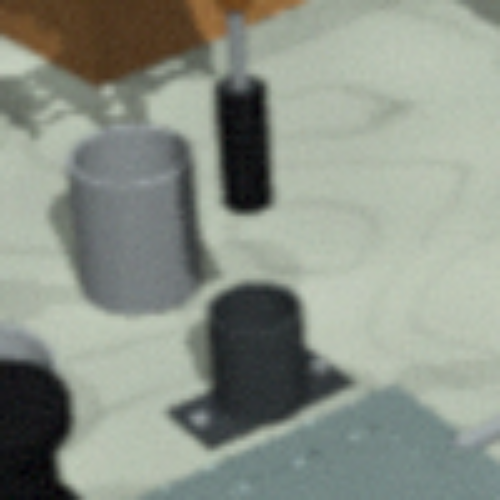

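The pot mouth is at (280,176) and the foot at (278,156), both as predicted. Lower, release, rise.

>>> step_arm --plan '[[[1, 0, 35, 0, -1], [1, 0, 70, 0, -1], [1, 0, 100, 0, -1], [1, 0, 125, 0, -1], [1, 0, 133, 0, -1], [1, 0, 133, 0, -1], [1, 0, 133, 0, -1], [1, 0, 133, 0, -1]]]'

```text
t: 8.73
eef_pos: [528.6, -178.9, 172.0]
tcp_rot: [3.14, 0.001, 1.622]
ft_force: [0.0, -0.9, 0.4]
opening: 0.208
grip_force: 30.0
```

>>> step_arm --plan '[[[0, 0, 1, 0, 0], [0, 0, 1, 0, 0.5], [0, 0, 1, 0, 1], [0, 0, 1, 0, 1], [0, 0, 1, 0, 1], [0, 0, 1, 0, 1], [0, 0, 1, 0, 1], [0, 0, 1, 0, 1]]]'

```text
t: 9.4
eef_pos: [528.2, -178.1, 170.2]
tcp_rot: [3.142, -0.0, 1.623]
ft_force: [0.5, 0.3, 0.1]
opening: 0.706
grip_force: 0.0
```

>>> step_arm --plan '[[[0, 0, 0, 0, 1], [0, 0, 0, 0, 1], [0, 0, -30, 0, 1], [0, 0, -65, 0, 1], [0, 0, -100, 0, 1], [0, 0, -120, 0, 1], [0, 0, -120, 0, 1], [0, 0, -120, 0, 1]]]'

```text
t: 10.07
eef_pos: [528.3, -178.2, 290.8]
tcp_rot: [3.14, 0.001, 1.623]
ft_force: [-0.4, -0.0, -0.0]
opening: 1.0
grip_force: 0.0
```

Run:
```python
from h import *
S=env.get_calibration("scene");T=env.get_calibration("top")
s=env.read_camera("scene")
u,v=map(int,proj(S,[505,0,110]));print(u,v,env.state()["t"])
cv2.imwrite("pics/g4.png",cv2.resize(s[v-70:v+80,u-100:u+100],(800,600)))
c=env.get_calibration("wrist");print("hand top",proj(S,[528.5,-180,226]),"mid-bar target",shift([493.5,111,295]))
```

```text
320 189 10.1167
hand top [276.9 131. ] mid-bar target (array([290.4, -19.3,  -5.3]), array([ 527.9, -178. ,  289.6]), 92.98)
```

View pics/g4.png

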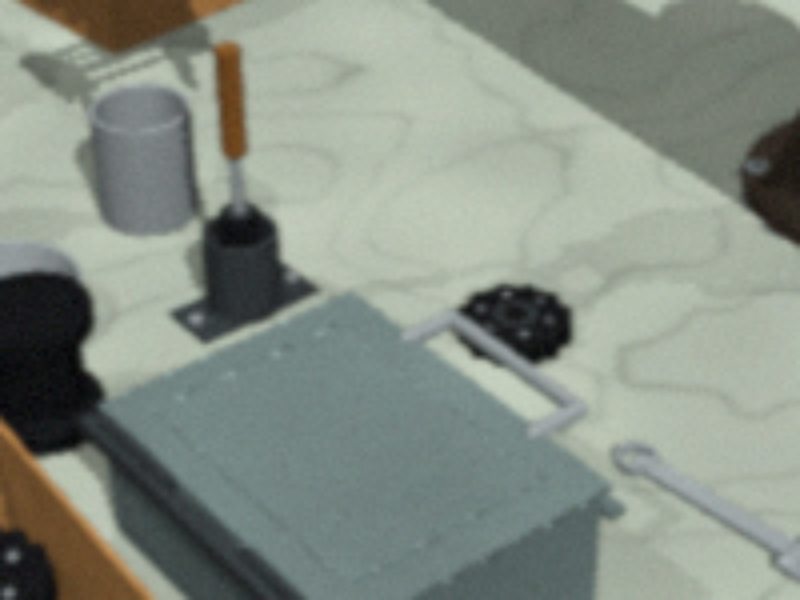

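The brush stands upright in the pot with its top at (277,131). The bar ends are at scene (334,198) and (366,221). Move over the bar, narrowing the fingers.

>>> step_arm --plan '[[[38, -2, -5, 0, 0], [76, -5, -5, 0, -0.3], [114, -7, -5, 0, -0.3], [152, -10, -5, 0, -0.3], [190, -13, -5, 0, -0.3], [225, -16, -5, 0, -0.3], [250, -19, -5, 0, -0.3], [250, -19, -5, 0, -0.3]]]'

```text
t: 10.78
eef_pos: [494.8, 74.1, 293.8]
tcp_rot: [-3.139, -0.001, 1.626]
ft_force: [0.8, -0.5, -0.6]
opening: 0.497
grip_force: 0.0
```

Run:
```python
from h import *
T=env.get_calibration("top");S=env.get_calibration("scene")
print(two(T,(277,224.3),S,(366,221)),two(T,(323,223),S,(334.3,198.3)))
c=env.get_calibration("wrist");w=env.read_camera("wrist");cv2.imwrite("pics/w5.png",w)
print(env.state()["eef_pos"],env.state()["opening"])
for p in([489.6,176.5,104],[496,47.3,104],[493,111,104],[738,120,100]):print(p,proj(c,p))
```

```text
(array([489. , 177.9, 105.2]), 2.8) (array([495. ,  48.6, 105. ]), 4.2)
[495.30998533  72.34148811 293.82786319] 0.45594091151434046
[489.6, 176.5, 104] [315.4  94.8]
[496, 47.3, 104] [314.8 191.8]
[493, 111, 104] [315.2 146.3]
[738, 120, 100] [494.5 149.3]
```

View pics/w5.png

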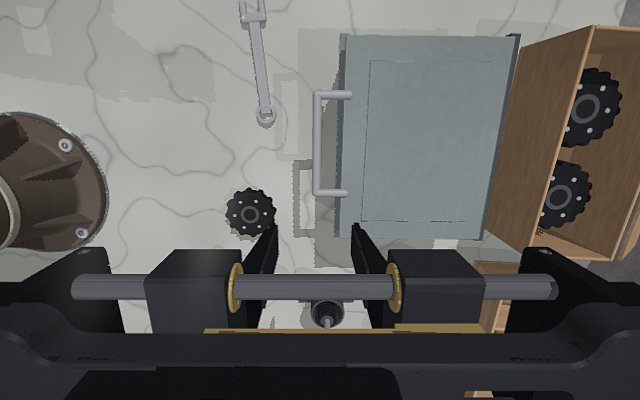

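Bar in the wrist view: u about 317.5, v from 93 to 192, parallel to the tool's x, and the lid edge at u of about 342. Work out the remaining shift.

Run:
```python
from h import *
c=env.get_calibration("wrist")
a=onz(c,317.5,100,104);b=onz(c,317.5,185,104);m=(a+b)/2;e=onz(c,342,142,104);print(a,b,m,e)
print(shift([m[0],m[1],88]),env.state()["opening"])
```

```text
[493.3 168.5 104. ] [499.8  55.6 104. ] [496.55 112.05 104.  ] [529.2 116.8 104. ]
(array([ 39.5,   3.9, 205.8]), array([495.3,  72.3, 293.8]), 93.17) 0.45594091151434046
```

>>> step_arm --plan '[[[35, 2, 20, 0, -0.3], [40, 2, 60, 0, -0.3], [40, 2, 100, 0, -0.3], [40, 2, 130, 0, -0.3], [40, 2, 150, 0, -0.3], [40, 2, 150, 0, -0.3], [40, 2, 150, 0, -0.3], [40, 2, 150, 0, -0.3]]]'

```text
t: 11.5
eef_pos: [496.8, 110.1, 145.9]
tcp_rot: [3.141, -0.0, 1.622]
ft_force: [0.1, -0.7, 0.2]
opening: 0.349
grip_force: 0.0
```

Run:
```python
from h import *
print(shift([495.5,112,88]),env.state()["opening"])
c=env.get_calibration("wrist");w=env.read_camera("wrist")
print(proj(c,[496.5,112,104]))
g=cv2.cvtColor(w,cv2.COLOR_BGR2GRAY).astype(int)
for z,y in((104,135),(104,150)):
    u,v=proj(c,[496.5,y,z]);print(u,v,g[int(v),int(u)-25:int(u)+45].tolist())
```

```text
(array([ 2. , -1.2, 57.9]), array([496.8, 110.1, 145.9]), 92.95) 0.34948699461200083
[314.7 205.2]
316.1 179.9 [159, 158, 158, 158, 158, 158, 158, 158, 157, 157, 158, 157, 158, 160, 152, 88, 112, 127, 141, 148, 151, 150, 153, 152, 152, 146, 137, 128, 122, 107, 110, 110, 110, 111, 111, 109, 110, 111, 110, 110, 111, 111, 111, 111, 112, 112, 111, 112, 111, 112, 113, 107, 70, 76, 75, 78, 80, 79, 80, 78, 74, 79, 122, 134, 131, 130, 130, 130, 132, 130]
317.0 162.7 [158, 157, 158, 158, 158, 158, 158, 158, 157, 157, 156, 157, 160, 152, 90, 116, 125, 133, 147, 149, 149, 153, 153, 150, 146, 140, 131, 113, 81, 94, 103, 110, 107, 109, 110, 110, 109, 109, 108, 111, 109, 109, 109, 111, 108, 110, 108, 110, 111, 112, 108, 80, 69, 76, 75, 77, 78, 79, 77, 77, 69, 83, 128, 132, 130, 130, 130, 130, 132, 130]
```

>>> step_arm --plan '[[[2, -2, 20, 0, -0.3], [2, -2, 40, 0, -0.3], [2, -2, 52, 0, -0.3], [2, -2, 57, 0, -0.3], [2, -2, 57, 0, -0.3], [2, -2, 57, 0, -0.3], [2, -2, 57, 0, -1], [2, -2, 57, 0, -1]]]'

```text
t: 12.22
eef_pos: [494.6, 112.5, 89.2]
tcp_rot: [3.14, -0.0, 1.623]
ft_force: [-0.7, 0.2, 0.2]
opening: 0.261
grip_force: 0.0
```

>>> step_arm --plan '[[[0, 0, 0, 0, -1], [0, 0, 0, 0, -1], [0, 0, 0, 0, -1], [0, 0, 0, 0, -1], [0, 0, 0, 0, -1], [0, 0, 0, 0, -1], [0, 0, 0, 0, -1], [0, 0, 0, 0, -1]]]'

```text
t: 12.88
eef_pos: [494.0, 112.5, 88.1]
tcp_rot: [-3.142, -0.0, 1.623]
ft_force: [-0.8, -0.2, -0.6]
opening: 0.002
grip_force: 0.0
```

The fingers shut fully, so the bar is not between them. Look, with the last picture a composite.

Run:
```python
from h import *
S=env.get_calibration("scene");T=env.get_calibration("top")
s=env.read_camera("scene");w=env.read_camera("wrist");t=env.read_camera("top")
st=env.state();print(st["opening"],st["grip_force"],st["t"],st["eef_pos"])
u,v=map(int,proj(S,[495,112,110]));a,b=map(int,proj(T,[495,112,110]));print(u,v,a,b)
A=cv2.resize(s[v-50:v+50,u-50:u+50],(400,400));C=cv2.resize(t[b-50:b+50,a-50:a+50],(200,200))
c=env.get_calibration("wrist");p=proj(c,[495,112,104]);print(p)
B=cv2.resize(w[100:300,220:420],(400,400))
cv2.imwrite("pics/x.png",np.vstack([np.hstack([A,B]),np.hstack([C,cv2.resize(w,(320,200)),np.zeros((200,280,3),np.uint8)])]))
```

```text
0.003826309795514571 0.0 13.0333 [494.01772937 112.46326575  88.14057758]
347 207 300 222
[316.6 234.8]
```

View pics/x.png

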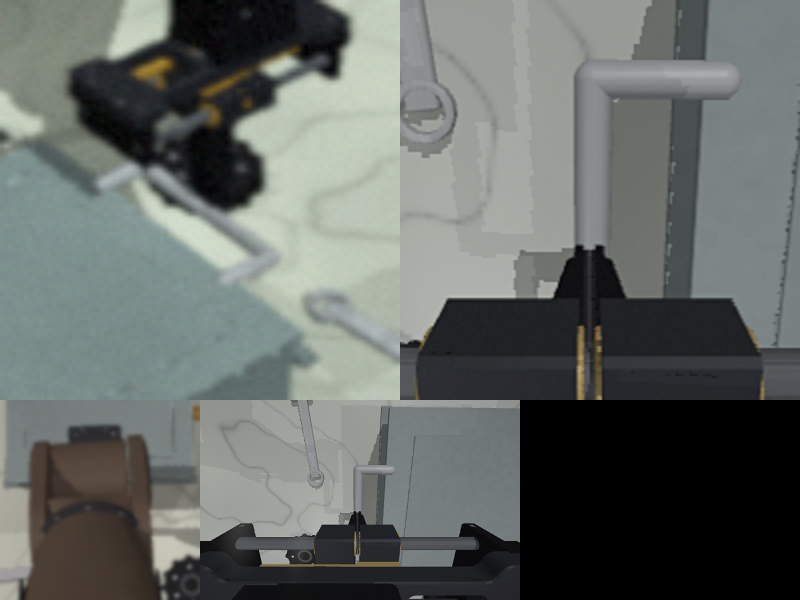

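The picture shows the shut fingertips in line with the bar (wrist about (315,222)), with the bar's left corner at (316,139) and right-hand arm at v of about 139. In the scene crop the bar is unmoved. Check the bar's height from its wrist and scene pixels.

Run:
```python
from h import *
S=env.get_calibration("scene");T=env.get_calibration("top");c=env.get_calibration("wrist")
p=env.state()["eef_pos"]
print("K",np.round(c["K"],0).tolist(),"cam",ray(c,1,1)[0].round())
print("tcp in wrist",proj(c,p),"in scene",proj(S,p),"scene, 60 up",proj(S,p+[0,0,60]))
for z in(75,90,104,120):print(z,"left corner",onz(c,316.5,139,z),"from scene",onz(S,366,221,z),"top",onz(T,277,224.3,z))
print("w-s",two(c,(316.5,139),S,(366,221)),"w-t",two(c,(316.5,139),T,(277,224.3)))
g=cv2.cvtColor(env.read_camera("wrist"),cv2.COLOR_BGR2GRAY)
for v in(160,200,215,222,228,235):print(v,g[v,300:334].tolist())
for z in(90,104):print(z,"12mm wide at y=150 is px",proj(c,[500,150,z])[0]-proj(c,[488,150,z])[0])
```

```text
K [[285.0, 0.0, 314.0], [0.0, 285.0, 196.0], [0.0, 0.0, 1.0]] cam [489. 193. 286.]
tcp in wrist [315.1 225.4] in scene [348.1 214.4] scene, 60 up [348.5 196.1]
75 left corner [491.8 174.7  75. ] from scene [462.5 150.2  75. ] top [492.9 179.5  75. ]
90 left corner [491.6 176.   90. ] from scene [475.2 164.4  90. ] top [491.5 178.2  90. ]
104 left corner [491.5 177.2 104. ] from scene [487.  177.7 104. ] top [490.2 177.  104. ]
120 left corner [491.3 178.7 120. ] from scene [500.5 192.9 120. ] top [488.7 175.7 120. ]
w-s (array([490.2, 178.7, 106.4]), 3.5) w-t (array([491. , 177.1, 100.2]), 1.1)
160 [155, 154, 155, 155, 156, 159, 152, 97, 101, 115, 122, 128, 133, 138, 139, 138, 140, 140, 139, 138, 138, 134, 128, 121, 113, 105, 107, 108, 107, 107, 109, 106, 107, 108]
200 [156, 156, 156, 158, 157, 159, 152, 96, 102, 114, 123, 130, 136, 140, 141, 138, 140, 140, 138, 138, 136, 130, 125, 117, 105, 99, 111, 110, 110, 111, 111, 110, 111, 109]
215 [159, 159, 159, 159, 160, 162, 156, 116, 99, 113, 123, 129, 137, 142, 144, 139, 140, 140, 137, 137, 134, 131, 124, 114, 104, 101, 113, 111, 110, 112, 111, 112, 112, 112]
222 [160, 160, 161, 160, 161, 164, 162, 118, 51, 69, 71, 98, 145, 145, 147, 143, 137, 105, 78, 81, 90, 119, 132, 115, 106, 112, 112, 112, 112, 112, 111, 111, 112, 112]
228 [113, 112, 115, 116, 123, 119, 61, 37, 11, 19, 17, 18, 25, 35, 52, 44, 28, 21, 16, 16, 16, 9, 53, 110, 119, 120, 114, 113, 113, 114, 113, 112, 113, 112]
235 [116, 87, 3, 17, 17, 14, 21, 17, 16, 17, 18, 17, 30, 32, 53, 46, 29, 27, 15, 18, 14, 17, 15, 18, 15, 14, 15, 28, 86, 119, 115, 112, 113, 113]
90 12mm wide at y=150 is px 17.099999999999966
104 12mm wide at y=150 is px 18.30000000000001
```

>>> step_arm --plan '[[[0, 0, 0, 0, -0.3], [0, 0, 0, 0, -0.3], [0, 0, 0, 0, -0.3], [0, 0, 0, 0, -0.3], [0, 0, 0, 0, -0.3], [0, 0, 0, 0, -0.3], [0, 0, 0, 0, -0.3]]]'

```text
t: 13.67
eef_pos: [494.0, 112.5, 88.1]
tcp_rot: [3.142, -0.0, 1.623]
ft_force: [-0.7, 0.3, 0.7]
opening: 0.346
grip_force: 0.0
```

Run:
```python
from h import *
def sym(x): return "#" if x<60 else ("." if x>150 else ("+" if x>118 else "-"))
g=cv2.cvtColor(env.read_camera("wrist"),cv2.COLOR_BGR2GRAY)
print(env.state()["eef_pos"],env.state()["opening"])
for v in range(196,252,3):print(v,"".join(sym(x) for x in g[v,260:375]))
S=env.get_calibration("scene");g=cv2.cvtColor(env.read_camera("scene"),cv2.COLOR_BGR2GRAY)
for v in range(186,228,1):print(v,"".join(sym(x) for x in g[v,325:375]))
```

```text
[494.01885794 112.47513042  88.15229943] 0.3492949624536812
196 ...............................................---++++++++++++++--------------------------------+------------++++++
199 ...............................................---++++++++++++++---------------------------------------------++++++
202 ...............................................---++++++++++++++------------------------------#--------------++++++
205 ...............................................---++++++++++++++--------------------------------------------+++++++
208 ...............................................---+++++++++++++---------------------------------------------+++++++
211 ...............................................---+++++++++++++---------------------------------------------+++++++
214 ...............................................---+++++++++++++---------------------------------------------+++++++
217 ...............................................---+++++++++++++------------------------------#--------------+++++++
220 ...............................................---+++++++++++++-------------
[... 2849 characters left out ...]
+++...............++++..................
216 +++++++++++++++..............+++++................
217 ++++++++++++++++...............++++...............
218 ++++++++++++++++++..............+-+++.............
219 +++++++++++++++++++..............+++++............
220 ++++++++++++++++++++..............++++............
221 ++++++++++++++++++++++............................
222 +++++++++++++++++++++++...........................
223 ++++++++++++++++++++++++..........................
224 ++++++++++++++++++++++++++........................
225 +++++++++++++++++++++++++++........+..............
226 +++++++++++++++++++++++++++.......++..............
227 +++++++++++++++++++++++++++.......................
```

The fingers really end about 22–28 mm higher than the TCP reading: both the scene view and the finger gap in the wrist view say so. They closed just above the bar. They are well centred on it, so go 26 mm lower and watch the force.

>>> step_arm --plan '[[[0, -1, 6, 0, -0.3], [0, -1, 12, 0, -0.3], [0, -1, 18, 0, -0.3], [0, -1, 24, 0, -0.3], [0, -1, 26, 0, -0.3], [0, -1, 26, 0, -0.3]]]'

```text
t: 14.27
eef_pos: [492.7, 112.4, 61.3]
tcp_rot: [-3.14, -0.0, 1.623]
ft_force: [-0.2, -0.3, -0.5]
opening: 0.351
grip_force: 0.0
```

>>> step_arm --plan '[[[0, 0, 0, 0, -1], [0, 0, 0, 0, -1], [0, 0, 0, 0, -1], [0, 0, 0, 0, -1], [0, 0, 0, 0, -1], [0, 0, 0, 0, -1], [0, 0, 0, 0, -1], [0, 0, 0, 0, -1]]]'

```text
t: 14.93
eef_pos: [495.0, 112.5, 62.7]
tcp_rot: [3.137, -0.0, 1.623]
ft_force: [7.0, 0.3, -2.1]
opening: 0.116
grip_force: 30.0
```

Gripped: 11 mm opening, 30 N. Work out arc numbers.

Run:
```python
import numpy as np
d=np.arcsin(4/240);th=np.radians(np.arange(0,61,2.0))
y=240*(np.cos(d)-np.cos(th+d));z=-240*(np.sin(th+d)-np.sin(d))
for i in (0,8,16,24):
    print([[round(a-y[i]),round(b-z[i])] for a,b in zip(y[i+1:i+9],z[i+1:i+9])])
```

```text
[[0, -8], [1, -17], [2, -25], [3, -33], [4, -42], [6, -50], [8, -58], [10, -66]]
[[3, -8], [5, -16], [9, -24], [12, -31], [16, -39], [20, -46], [24, -53], [28, -61]]
[[5, -7], [10, -14], [15, -20], [20, -27], [26, -33], [32, -39], [38, -45], [44, -50]]
[[6, -5], [13, -11], [20, -15], [27, -20], [34, -25], [41, -29]]
```

>>> step_arm --plan '[[[0, 2, -8, 0, -1], [0, 3, -17, 0, -1], [0, 4, -25, 0, -1], [0, 5, -33, 0, -1], [0, 6, -42, 0, -1], [0, 8, -50, 0, -1], [0, 10, -58, 0, -1], [0, 12, -66, 0, -1]]]'

```text
t: 15.6
eef_pos: [505.0, 113.0, 129.0]
tcp_rot: [-3.141, 0.0, 1.623]
ft_force: [1.1, -0.9, -4.0]
opening: 0.115
grip_force: 30.0
```

Run:
```python
from h import *
s=env.state();print(s["eef_pos"],s["ft_force"],s["opening"],s["grip_force"],s["moment"])
```

```text
[504.99094827 113.00191693 129.03657925] [ 1.07886187 -0.86318295 -3.95335384] 0.11531387406835371 30.006274580955505 [-0.21802597  0.17183172 -0.0632101 ]
```

Following nicely, with a 4 N lid load. Continue.

>>> step_arm --plan '[[[0, 3, -8, 0, -1], [0, 5, -16, 0, -1], [0, 9, -24, 0, -1], [0, 12, -31, 0, -1], [0, 16, -39, 0, -1], [0, 20, -46, 0, -1], [0, 24, -53, 0, -1], [0, 28, -61, 0, -1]]]'

```text
t: 16.27
eef_pos: [531.9, 114.3, 189.7]
tcp_rot: [-3.139, 0.0, 1.623]
ft_force: [-2.7, -1.9, -2.5]
opening: 0.116
grip_force: 30.0
```

>>> step_arm --plan '[[[0, 5, -7, 0, -1], [0, 10, -14, 0, -1], [0, 15, -20, 0, -1], [0, 20, -27, 0, -1], [0, 26, -33, 0, -1], [0, 32, -39, 0, -1], [0, 38, -45, 0, -1], [0, 44, -50, 0, -1]]]'

```text
t: 16.93
eef_pos: [574.9, 116.3, 241.5]
tcp_rot: [-3.138, 0.001, 1.623]
ft_force: [-20.7, -5.4, 19.1]
opening: 0.119
grip_force: 30.0
```

>>> step_arm --plan '[[[0, 6, -5, 0, -1], [0, 13, -11, 0, -1], [0, 20, -15, 0, -1], [0, 27, -20, 0, -1], [0, 34, -25, 0, -1], [0, 41, -29, 0, -1], [0, 41, -29, 0, -1], [0, 41, -29, 0, -1]]]'

```text
t: 17.6
eef_pos: [618.1, 118.3, 270.8]
tcp_rot: [3.14, 0.001, 1.623]
ft_force: [-8.7, -5.2, 11.6]
opening: 0.118
grip_force: 30.0
```

Run:
```python
from h import *
def sym(x): return "#" if x<60 else ("." if x>150 else ("+" if x>118 else "-"))
s=env.state();print(s["t"],s["eef_pos"],s["ft_force"],s["opening"],s["grip_force"])
g=cv2.cvtColor(env.read_camera("wrist"),cv2.COLOR_BGR2GRAY)
for v in range(100,250,8):print(v,"".join(sym(x) for x in g[v,240:420:2]))
S=env.get_calibration("scene");im=env.read_camera("scene");cv2.imwrite("pics/end.png",im)
# bar end expected at 60 deg
h=np.array([735.,125,100])
for th in(50,60,70):
    r=np.radians(th)+.0167;print(th,"bar +y end",proj(S,[735-240*np.cos(r)-3,177+12,100+240*np.sin(r)]))
hs=cv2.cvtColor(im,cv2.COLOR_BGR2HSV);m=cv2.inRange(hs,(5,120,60),(20,255,220))[120:170,265:290]
ys,xs=np.nonzero(m);print("brush handle px",xs.min()+265,xs.max()+265,ys.min()+120,ys.max()+120)
```

```text
17.6 [618.10612644 118.34641529 270.81961396] [-8.7234066  -5.15899215 11.57957773] 0.11840510033354905 30.004722476005554
100 +++-+--------------------------------------------+++++++++++++-++++++++++-+++++++++++++--+
108 +++-+--------------------------------------------++++++++++++-+++++++++++++++++++++++++--.
116 .++-++-------------------------------------------++++++++++++++++++++++++++++++++++++++--.
124 .+++++-------------------------------------------+++.+++++++++++++++++++++++++++++++++--..
132 ++++-+-------------------------------++.................++++++.+++++++++++++++++++++++--.+
140 ++++-+---------------------------+...........++++++++++++++++-+++++++++++++++++++++++---++
148 ++++-++---------+++++++++++++----+........+------------++++++++++++++++++++++++++++++--+++
156 +++++++------+++++++++++++++++++++........++++++--++--+++++++++++++++++++++++++++++++--+++
164 +++++-+------+++++++++++++++++++++........++++++++++-++++++++.+++++++++++++++++++++++-++++
172 +++++-+------+++++++++++++++++++++........++++++++++-+++++++-+++++++++++++++++++++++--++++
180 .++++-+-------+++++++++
[... 243 characters left out ...]
+++++++---++++
204 .+++++++------....++++++++++++++++........+-----++++++++++++.++++++++++++++++++++++-+++-++
212 .+++++++------+................+-+........+-----+++-+++++++-++++++++++++++++++++++--++++++
220 .++++++++------++++++++++++++----+.......++-----+++-++++++++++++++++++++++++++++++--+++++-
228 ..+...+++------+++++++++-----###-+.......++###--+++-+++++++.+++++++++++++++++++++--++++++-
236 ..+...+-.------+++++------#######+........#######..++++++++.+++++++++++++++++++++--+++++--
244 ...++.+-.----+++++------#########+.......-#########++++++++.++++++++++++++++++++--+++++---
50 bar +y end [340.4 175.1]
60 bar +y end [327.9 171.2]
70 bar +y end [313.4 170.2]
brush handle px 265 289 120 153
```

The bar is still pinched at about 60° with a small radial preload. Ease it by 1 mm, let it settle and hand in.

>>> step_arm --plan '[[[0, -1, -1, 0, -1], [0, -1, -1, 0, -1], [0, -1, -1, 0, -1], [0, -1, -1, 0, -1], [0, -1, -1, 0, -1], [0, -1, -1, 0, -1], [0, -1, -1, 0, -1], [0, -1, -1, 0, -1]]]'

```text
t: 18.37
eef_pos: [617.0, 118.3, 270.3]
tcp_rot: [3.141, 0.001, 1.623]
ft_force: [-4.2, -5.3, 5.1]
opening: 0.115
grip_force: 30.0
```

Run:
```python
from h import *
s=env.state();print(s["eef_pos"],s["ft_force"],s["opening"],s["grip_force"],np.abs(s["qvel"]).max())
print(env.job_done())
```

```text
[616.97126792 118.32125148 270.27468999] [-4.17072848 -5.29392362  5.14252206] 0.11537721779473442 30.00313550233841 0.001117923387429481
the job is handed in; nothing more can be done
None
```

The job is handed in, though no verdict came back: the bowl got its two scrub strokes, the brush is back upright in its pot and released, and the gripper is holding the tank lid at about 60°, an angle worked out from the arm's position.

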